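# Load and lock the vial racks in a chromatograph sampler bay

## Robot

A 6-joint arm with a two-finger parallel gripper is mounted at the origin on the work surface. World frame = base frame: x ahead of the robot, y to its left, z up, the work surface at z = 0. Lengths are in m, angles in rad, forces in N, time in s.
With the tool pointing down it reaches from about 0.325 to 0.9 m from the base axis. Payload 6.1 kg.
Tool frame: the origin (TCP) lies midway between the tips of the shut fingers; the grasp point (between the pads) lies 19 mm behind it; z points along the fingers, y is the line along which they close (so a half turn about z gives the same grasp; the last joint's range is limited). The gripper opens to 87 mm and grips with 3 to 60 N. Pads are 19 mm wide; open, the fingers measure 117 mm over their backs; the gripper's body (75 mm by 190 mm) begins 51 mm behind the grasp point.
Start: joints at [0.982, 0.22, 1.526, -0, 1.395, -0.126], TCP at [0.279, 0.559, 0.223] pointing down, gripper open.
Joint ranges: [-2.98, 2.98], [-0.91, 2.08], [0.09, 2.57], [-1.24, 4.39], [0.2, 2.65], [-2.68, 2.68]. Speed limits (rad/s): [2.57, 2.57, 3.01, 3.14, 3.14, 3.14].

## Interface

Orientations are given as a 3x3 rotation matrix whose columns are the frame's x, y, z axes.
In Python, from plant import bot, effector, planner, sense, eyes, order gives the robot as it stands. Calls block until the motion is done:
- bot.move_pose(position, orientation): joint-space move of the TCP to a pose.
- bot.move_l(position, frame=None, velocity=0.15): straight line of the TCP; frame=None keeps the orientation; velocity is the mean speed in m/s.
- bot.set_joints(angles): joint-space move.
- effector.grip(opening, newtons=None): finger opening in m; newtons is the grip in N (None keeps the last); returns when the fingers have stopped.
- bot.pause(seconds).
- planner.ik(position, orientation): joint angles nearest the present ones, or None.
- sense(): the state.
- eyes.snapshot(name): name is "side" or "top"; returns a dict with "color" (480x640x3 uint8, red, green, blue), "depth" (480x640 float32, m along the optical axis (not along the pixel's ray), 0 where there is no reading), "fovy" (degrees; the focal length in pixels is half the picture's height over the tangent of half this angle, whatever the lens; pixels are square), "cx", "cy" (the principal point, pixels), "position" and "orientation" of the camera in the world. Camera axes: x right, y down, z forward; pixel columns grow to the right and rows downward; lengths in m; the calibration is good to about 2 mm. A picture is of the moment at which its call begins.
A pose or a line that the arm cannot do raises bot.MotionError and nothing moves.
- order.job_done(): hands the job in; it is judged then, once.
The state is a dict: "time": time; "joint_pos": joint angles; "joint_vel": joint speeds; "tau": joint torques, N m; "eef_pos": TCP position; "ee_rot": TCP orientation; "contact_force": force on the tool from outside, world axes, zero at the start; "ft_torque": the same for the moment, N m; "finger_gap": finger opening in m; "grip_force": force on a finger pad.
Only numpy, scipy, OpenCV 4.12 (cv2) and the standard library are available. Lean on these libraries where they do the work, as an engineer would, in place of code of your own. Each camera call takes 0.05 s, during which the arm holds its last target. There are 200 camera calls.

## Task

Load the green vial rack from its stand through the open front of the sampler bay so that it stands in line beside the two grey racks, close up the row, then drive the orange wedge down between the green rack and the sloped cheek until it sits fully home on the bay floor and the row is tight against the spring pad. Then push the navy door shut until it seats on its catch. Do not tip the racks over, and leave the other things on the bench where they are.

Things in the scene. Friction and masses are not known exactly. Their poses are not given: they have to be found in the camera images.
- bay: Sample bay, fixed; its place and yaw vary. Origin on the bench under the row's middle; x from the open front (door side) to the rear, y along the row. In its frame, mm: metal floor top z=60, from x=-47; rear rail face x=42, top z=90; left cheek top z=106; row from +y to -y: spring pad, rack1, rack2, green rack, wedge, sloped cheek. Catch housing x -77 to -47, y -144 to -130, top z=112.
- beam (a point): Middle of the front lower edge of the fixed gantry beam over the row: bay x=2, y=0, z=311 mm. The beam runs 300 along y, 36 deep towards the rear, 24 high; its posts stand at bay x 73 to 97, y=+-145. A gripper standing upright over the fins strikes the beam: lean the tool toward the bay's front by 20 to 45 degrees (its fingers point down and to the rear).
- place3 (a point): Bay floor under the green rack's centre when the row is closed up against the free pad: bay x=0, y=-40, z=60 mm, axes as the bay. (rack1 and rack2 are then at y=72 and 16.)
- seat (a point): Where the wedge's origin lies when fully home: bay x=0, y=-77, z=60 mm, axes as the bay (the wedge's axes agree with them).
- cheek (a point): Foot of the sloped metal cheek's face, on the bay floor: bay x=0, y=-86, z=60 mm. The face leans away from the row by 0.24 mm per mm of height, to y=-98 at its top, z=110; 80 mm long in x.
- pad (a joint): Black spring pressure pad at the +y end of the row: 0 free (face at bay y=100 mm), grows as pressed towards bay +y, in m (stop at 0.009), about 1300 N/m. About 0.004 when the wedge is home.
- door (a joint): Low navy front door of the bay, rad: 0 shut, grows as it opens toward the robot (starts 1.2 to 1.6, stop 1.8). Light hinge. 228 mm wide, 12 thick, z=56 to 136. In the last 0.03 rad a spring ball catch at the free edge must be overcome (about 3 N there); then it holds the door within 0.01 of 0. Left before that, the door springs back to about 0.06.
- door_hinge (a point): Point on the hinge axis, mid thickness of the door, 96 mm above the bench; bay x=-53, y=118. Turns with the door: the panel extends along this point's -y axis, its outer face looks along -x.
- door_face (a point): Point on the door's outer face 130 mm from the hinge axis, 96 above the bench: where to push. A cream grip bar, 12 proud, 16 wide, stands on the outer face 205 from the hinge.
- stand: Fixed grey stand beside the bay's front, 110 (x) x 260 (y), top 60 mm above the bench; the green rack and the wedge stand on it, one at each end (which is where varies). Origin on the bench under its centre. Place and yaw vary.
- rack1: Grey vial rack at the pad end of the row, loose on the bay floor. Block 70 (x) x 56 (y) x 40 high with 3-high vial caps on top and a white upright grip fin 30 (x) x 10 (y), from z=40 to z=85, at the middle. Origin under its centre. 0.16 kg.
- rack2: Second grey vial rack, beside rack1 on its -y side; same shape. A few mm of play between them.
- rack3: Green vial rack standing on the raised stand, to be loaded as the third of the row; same shape as rack1, origin under its centre. Either way round will do.
- wedge: Orange wedge standing on the stand, 60 (x) x 54 high. Flat face y=+13 (goes to the racks); sloped face y=-9 at the foot to -21 at the top (goes to the cheek). Black fin 30 (x) x 10 (y), z=54 to 99, over the origin, which is on the underside. 0.09 kg. Goes in loosely to 17 mm above the bay floor once the row is closed up; then press on the fin, 8 to 20 N, until it rests on the floor; friction holds it.
- bottle: Bystander, loose: amber reagent bottle with blue cap, 72 dia x 160 high (mm); leave it alone. Origin under its centre.
- flask: Bystander, loose: clear conical flask, 68 dia x 95 high (mm); leave it alone. Origin under its centre.
- jar: Bystander, loose: small jar with white cap, 44 dia x 55 high (mm); leave it alone. Origin under its centre.
- filterbox: Bystander, loose: cardboard box 90 x 60 x 35 (mm); leave it alone. Origin under its centre.
- driver: Bystander, loose: red-handled screwdriver 160 long, lying (mm); leave it alone. Origin on its axis, in the middle of its length.
- mouse: Bystander, loose: round black computer mouse, 60 dia x 31 high (mm); leave it alone. Origin under its centre.
- wrench: Bystander, loose: steel wrench 150 long, lying (mm); leave it alone. Origin on its axis, in the middle of its length.
Things that resemble listed ones, but are neither listed nor needed, are in the scene too. Leave any pink or yellow look-alike of the rack2 alone.

How it is judged:
On the way, in this order (a step that is already met when the one before it is completed fails the run):
1. the green rack stands upright on the bay floor in the row, between rack2 and the cheek (x of rack3 in the frame of bay between -0.012 and 0.012 m and y of rack3 in the frame of bay between -0.062 and -0.03 m and z of rack3 in the frame of bay between 0.056 and 0.064 m and angle between rack3's own z axis and vertical below 0.06 rad and angle between the x axis of rack3 and the x axis of bay, either way round below 0.12 rad), for 0.2 s.
2. the wedge is driven fully home on the bay floor and the row presses the pad in by over 2 mm (x of rack1 in the frame of bay between -0.012 and 0.012 m and y of rack1 in the frame of bay between 0.064 and 0.082 m and z of rack1 in the frame of bay between 0.056 and 0.064 m and angle between each of rack1, rack2, rack3's own z axis and vertical below 0.06 rad and angle between the x axis of each of rack1, rack2, rack3 and the x axis of bay, either way round below 0.12 rad and x of rack2 in the frame of bay between -0.012 and 0.012 m and y of rack2 in the frame of bay between 0.008 and 0.026 m and z of rack2 in the frame of bay between 0.056 and 0.064 m and x of rack3 in the frame of bay between -0.012 and 0.012 m and y of rack3 in the frame of bay between -0.048 and -0.03 m and z of rack3 in the frame of bay between 0.056 and 0.064 m and x of wedge in the frame of bay between -0.016 and 0.016 m and z of wedge in the frame of bay between 0.056 and 0.064 m and angle between wedge's own z axis and vertical below 0.08 rad and value of joint pad above 0.002 m), for 0.2 s.
3. the door is shut on its catch (value of joint door below 0.02 rad), for 0.2 s.
At the end, for the whole second after the job is handed in: Racks upright (0.06 rad), square (0.12 rad), on the bay floor, in line within 12 mm front to rear, green one beside the wedge; wedge upright (0.08 rad), within 16 mm front to rear, underside within 4 mm of the floor; pad pressed in over 2 mm; door within 0.02 rad of shut; racks and wedge at rest (all of step 2 and linear speed of each of rack1, rack2, rack3, wedge below 0.02 m/s and value of joint door below 0.02 rad); the robot touches nothing.
It fails at once if a bystander is moved more than 30 mm (distance of any of bottle, flask, jar, filterbox, driver, mouse, wrench from where it was at the start of the episode above 0.03 m).
It fails at once if a rack is tipped over (angle between any of rack1, rack2, rack3's own z axis and vertical above 0.7 rad).
It also fails if it takes over 70 s, if anything falls off the work surface, if the arm or the gripper's body presses on something with over 40 N, if the wrist force passes 120 N, or if a joint passes its speed limit or range.

## Working session

There is one attempt and no reset: what is moved stays moved. The work goes in short steps, each a Python script; the robot and the scene stay as the last script left them, time stands still between calls to the robot, and variables do not carry over. Pictures are saved under pics/ and viewed, at most 12 in all, crops included, and the job is handed in when it is done.

```bash
ls && mkdir -p pics && python3 - <<'E'
from plant import eyes,sense
import cv2,numpy as np
for n in("top","side"):
    s=eyes.snapshot(n); cv2.imwrite(f"pics/{n}0.png",s["color"][:,:,::-1]); np.savez(f"{n}0.npz",**s)
    print(n,s["fovy"],s["cx"],s["cy"],np.round(s["position"],3),np.round(s["orientation"],3).tolist(),(s["depth"]>0).mean())
print(sense()["time"])
E
```

```text
pics
top 43.19289561007845 324.04386139884366 239.14652328110287 [0.198 0.009 1.62 ] [[-0.047, -0.976, 0.211], [-0.999, 0.045, -0.011], [0.002, -0.211, -0.977]] 0.9960970052083333
side 44.96611832630831 316.8610230046061 231.8980838347179 [-0.33  -0.787  0.934] [[0.678, -0.385, 0.626], [-0.735, -0.375, 0.565], [0.017, -0.843, -0.537]] 0.9651920572916667
0.1
```

View pics/top0.png

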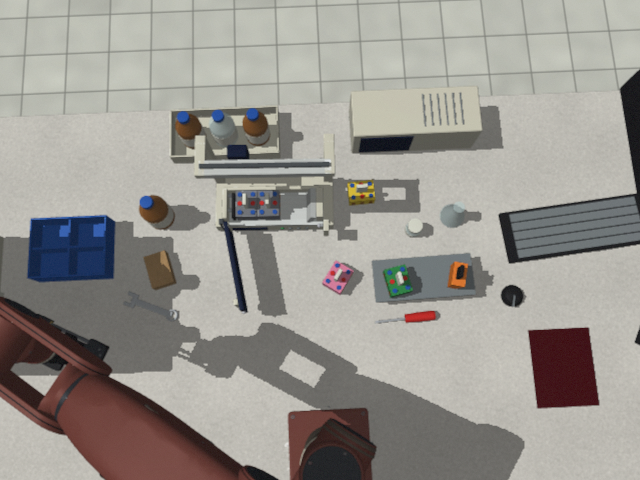

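View pics/side0.png

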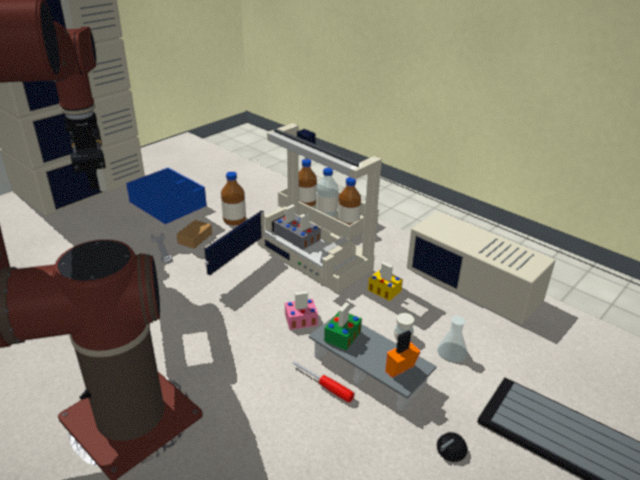

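The top view shows the bay at about (275,205), with the beam above it. The door is open at (233,265), the green rack is at (398,282) and the orange wedge at (458,275), both on the grey stand at (425,278). Look-alikes for the racks are the pink one (338,277) and the yellow one (362,190). The grey racks in the bay are at (243,205) and (268,205). I choose the green rack at (398,282) and the orange wedge at (458,275), since both are on the stand as described.

```bash
cat > h.py <<'E'
import numpy as np,cv2
def cloud(s):
    f=240/np.tan(np.radians(float(s["fovy"]))/2); d=s["depth"]; v,u=np.mgrid[0:480,0:640]
    p=np.stack([(u-s["cx"])/f*d,(v-s["cy"])/f*d,d],-1)
    return p@np.asarray(s["orientation"]).T+s["position"]
def hsv(s): return cv2.cvtColor(np.ascontiguousarray(s["color"]),cv2.COLOR_RGB2HSV)
def rect(P,m):
    """largest connected blob of mask -> world xy min-area rect"""
    n,l,st,_=cv2.connectedComponentsWithStats(m.astype(np.uint8))
    if n<2: return None
    k=1+st[1:,4].argmax(); q=P[l==k]; r=cv2.minAreaRect((q[:,:2]*1000).astype(np.float32))
    return np.round(r[0],1),np.round(r[1],1),round(r[2],1),"n",len(q),"z",round(float(np.median(q[:,2]))*1000,1)
def box(m,x0,x1,y0,y1):
    o=np.zeros_like(m);o[y0:y1,x0:x1]=m[y0:y1,x0:x1];return o
E
python3 - <<'E'
from h import *
s=dict(np.load("top0.npz"));P=cloud(s);H=hsv(s);z=P[...,2]*1000
h,S,V=[H[...,i].astype(int) for i in range(3)]
def b(lo,hi):return (z>lo)&(z<hi)
full=np.ones_like(z,bool)
print("bench",np.median(z[330:380,420:500]))
print("stand",rect(P,box(b(50,72),365,490,245,310)))
print("green",rect(P,box(b(93,106)&(z>0),375,425,255,305)))
gm=(h>40)&(h<85)&(S>120)
print("greencol",rect(P,box(gm&b(94,104),375,425,255,305)))
print("gfin",rect(P,box(b(125,160),375,425,245,305)))
print("wedge",rect(P,box(b(107,125),440,480,250,300)),rect(P,box(b(140,175),440,480,245,300)))
print("beam",rect(P,box(b(325,345),180,345,130,200)))
print("rail/rack fins",[rect(P,box(b(130,160),a,c,180,225)) for a,c in((230,256),(256,285))])
print("racks blk",rect(P,box(b(95,108),225,290,185,225)))
print("floor",rect(P,box(b(54,66),200,335,180,240)))
print("door",rect(P,box(b(125,145),215,255,215,320)))
for c in((255,205),): pass
# height profile across bay columns
for r in(185,195,205,212,220,228,235): print(r,np.round(z[r,205:340:4]).astype(int).tolist())
big=np.hstack([cv2.resize(s["color"][165:320,195:350],(600,600),interpolation=cv2.INTER_CUBIC)])
cv2.imwrite("pics/crop1.png",big[:,:,::-1])
g=cv2.resize(s["color"][235:325,360:495],(750,500),interpolation=cv2.INTER_CUBIC);cv2.imwrite("pics/crop2.png",g[:,:,::-1])
E
```

```text
bench -0.8184845234445737
stand (array([ 422.2, -263.8]), array([111.4, 261.8]), 1.9, 'n', 3082, 'z', 59.0)
green (array([ 412.1, -192.4]), array([70.5, 57.2]), 11.8, 'n', 489, 'z', 99.3)
greencol (array([ 412. , -191.2]), array([70.7, 55.1]), 13.4, 'n', 250, 'z', 98.8)
gfin (array([ 411.6, -191.9]), array([29.8, 10.3]), 12.0, 'n', 64, 'z', 141.5)
wedge (array([ 417.9, -344.8]), array([35.2, 61.6]), 75.9, 'n', 244, 'z', 112.7) (array([ 419.3, -341.1]), array([10.9, 29.7]), 80.4, 'n', 69, 'z', 155.7)
beam (array([675.2, 118.1]), array([314.3,  96.1]), 88.4, 'n', 2860, 'z', 334.4)
rail/rack fins [(array([628.3, 187.8]), array([ 8.9, 28.1]), 87.5, 'n', 48, 'z', 143.7), (array([628.1, 130.8]), array([10.6, 30. ]), 88.4, 'n', 60, 'z', 142.2)]
racks blk (array([628.7, 164.6]), array([123.6,  71.4]), 87.7, 'n', 894, 'z', 99.9)
floor (array([623.7, 114.8]), array([249.5,  93.3]), 88.8, 'n', 1186, 'z', 58.9)
door (array([468. , 225.5]), array([238.5,  23.9]), 9.5, 'n', 501, 'z', 134.5)
185 [-8, 4, -1, 46, 52, 51, 49, 47, 47, 51, 51, 46, 52, 45, 49, 52, 57, 46, 41, 48, 52, 48, 50, 50, 56, 48, 
[... 193 characters left out ...]
2, -10, 49, 44, 107, 68, 93, 102, 105, 137, 100, 98, 97, 100, 92, 135, 98, 98, 62, 65, 59, 68, 62, 49, 57, 92, 107, 108, 102, 48, 43, 49, -1]
212 [-5, -1, -4, 53, 54, 102, 74, 102, 102, 104, 94, 100, 101, 99, 104, 91, 97, 100, 102, 61, 56, 67, 59, 55, 59, 55, 86, 101, 109, 110, 47, 45, 46, 1]
220 [0, -3, 3, 44, 130, 83, 63, 65, 59, 62, 64, 61, 62, 52, 59, 63, 54, 54, 59, 56, 57, 60, 64, 59, 63, 52, 80, 77, 70, 73, 110, 54, 47, 2]
228 [0, -2, 3, 37, 33, 139, 127, 36, 35, 35, 39, 37, 37, 33, 33, 35, 25, 20, 25, 25, 22, 29, 20, 26, 24, 20, 13, 14, 17, 16, 110, 19, 5, -4]
235 [6, 4, -4, 2, -7, 0, 136, 66, -7, -6, -3, 3, 2, -4, 1, 1, 1, -5, -2, 3, 2, 3, 7, -3, 1, -3, -1, -1, -9, -8, 63, 3, -2, 4]
```

View pics/crop1.png

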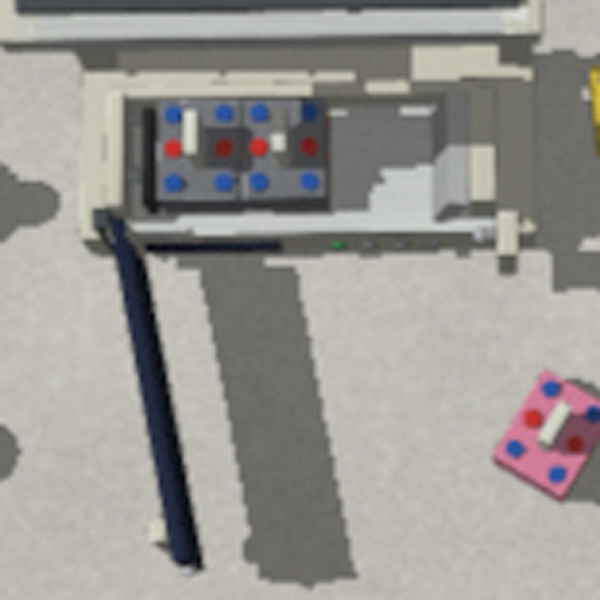

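View pics/crop2.png

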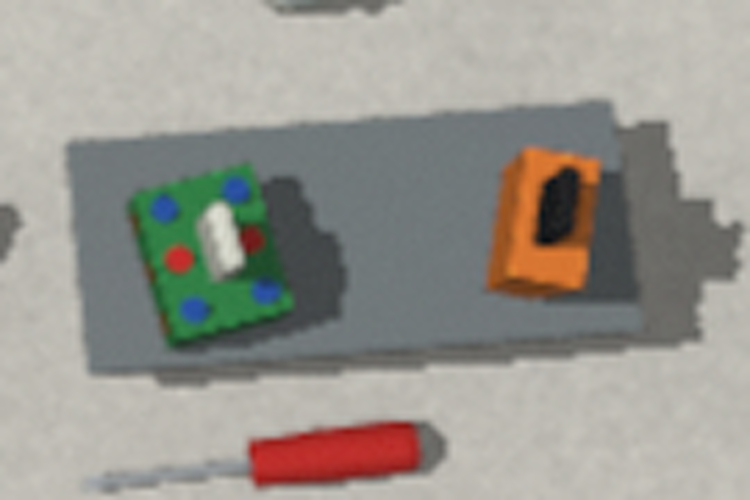

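The first crop shows the empty slot between rack2 (right edge about (330,150)) and the sloped cheek (about (445,150)), with the door hinged at (115,220). The second crop confirms the green rack has its white fin at (222,240). The wedge's flat face looks left (+y) and its black fin is at (558,205).

```bash
cat >> h.py <<'E'
def rz(a): c,s=np.cos(a),np.sin(a); return np.array([[c,-s,0],[s,c,0],[0,0,1.]])
def tool(yaw,lean,flip=False):
    """fingers down and toward heading yaw by lean; closing axis horizontal, across the heading"""
    z=rz(yaw)@[np.sin(lean),0,-np.cos(lean)]; y=rz(yaw)@[0,-1.,0]
    if flip: y=-y
    return np.stack([np.cross(y,z),y,z],1)
E
python3 - <<'E'
from h import *
from plant import planner,sense
for n in("top","side"):
    s=dict(np.load(n+"0.npz"));P=cloud(s);z=P[...,2]*1000;x,y=P[...,0]*1000,P[...,1]*1000
    H=hsv(s);h,S,V=[H[...,i].astype(int) for i in range(3)]
    R=lambda lo,hi,x0,x1,y0,y1,c=True:rect(P,(z>lo)&(z<hi)&(x>x0)&(x<x1)&(y>y0)&(y<y1)&c)
    print(n,"beam",R(325,342,600,665,-60,300)," catch",R(106,120,535,585,-40,10))
    print(" stand",R(50,70,340,500,-420,-110)," rack3",R(93,106,360,460,-250,-130)," fin",R(120,160,360,460,-250,-130))
    o=(h<20)&(S>150); print(" wedge top",R(107,120,360,470,-400,-290,o)," fin",R(125,170,360,470,-400,-290,V<70))
    print(" fins12",R(115,160,600,660,165,215),R(115,160,600,660,105,155)," blk",R(94,108,580,680,90,235))
    print(" door",R(120,142,330,570,190,300,(h>100)&(h<135)))
T=lambda a:tool(np.radians(a),np.radians(30))
for nm,p,a in(("rack",(.412,-.192),12),("wedge",(.419,-.341),-11),("bay",(.626,.07),-1.6),("bayw",(.624,.04),-1.6)):
    for fl in(0,1):
        for l in (20,30,38): print(nm,fl,l,[None if q is None else np.round(q,2).tolist() for q in [planner.ik([*p,zz],tool(np.radians(a),np.radians(l),fl)) for zz in(.12,.2)]])
E
```

```text
top beam (array([645. , 119.4]), array([313.8,  41.4]), 89.6, 'n', 2051, 'z', 334.3)  catch (array([559.7, -15.7]), array([10.3, 28.7]), 87.3, 'n', 55, 'z', 110.1)
 stand (array([ 422.2, -263.8]), array([111.4, 261.8]), 1.9, 'n', 3072, 'z', 59.0)  rack3 (array([ 412.1, -192.4]), array([70.5, 57.2]), 11.8, 'n', 489, 'z', 99.3)  fin (array([ 411.6, -191.9]), array([29.8, 10.3]), 12.0, 'n', 67, 'z', 141.5)
 wedge top (array([ 418. , -344.6]), array([34.2, 61.7]), 77.1, 'n', 217, 'z', 112.5)  fin (array([ 419.2, -339.8]), array([ 8.1, 28.9]), 78.8, 'n', 67, 'z', 153.8)
 fins12 (array([628.6, 187.6]), array([ 9.6, 28.4]), 89.4, 'n', 65, 'z', 142.6) (array([627.5, 130.7]), array([10.8, 31.2]), 88.4, 'n', 68, 'z', 141.4)  blk (array([628.8, 164.6]), array([124.1,  71.7]), 87.4, 'n', 962, 'z', 99.6)
 door (array([460.3, 218.7]), array([221.2,  13.5]), 9.3, 'n', 459, 'z', 134.5)
side beam (array([646.4, 115.6]), array([315.9,  41.2]), 89.1, 'n', 1010, 'z', 335.0)  catch (array([564.7, -20.4]), array([17. , 37.5]), 88.7, 'n', 59, 'z', 111.1)
 stand (array([ 425.2, -264.7]), array([116.3, 263.1
[... 1856 characters left out ...]
.02, 0.55, -1.54], [-0.01, -0.12, 2.01, -0.01, 0.73, -1.54]]
bay 1 38 [[-0.01, -0.06, 2.18, -0.04, 0.36, -1.52], [-0.01, -0.19, 2.13, -0.03, 0.54, -1.53]]
bayw 0 20 [[-0.07, 0.07, 1.94, 0.02, 0.78, 1.52], [-0.07, -0.02, 1.87, 0.02, 0.94, 1.52]]
bayw 0 30 [[-0.08, -0.02, 2.09, 0.04, 0.55, 1.49], [-0.08, -0.13, 2.03, 0.04, 0.73, 1.5]]
bayw 0 38 [[-0.08, -0.08, 2.2, 0.09, 0.36, 1.44], [-0.08, -0.21, 2.14, 0.06, 0.55, 1.48]]
bayw 1 20 [[-0.07, 0.07, 1.94, 0.02, 0.78, -1.62], [-0.07, -0.02, 1.87, 0.02, 0.94, -1.62]]
bayw 1 30 [[-0.08, -0.02, 2.09, 0.04, 0.55, -1.65], [-0.08, -0.13, 2.03, 0.04, 0.73, -1.64]]
bayw 1 38 [[-0.08, -0.08, 2.2, 0.09, 0.36, -1.7], [-0.08, -0.21, 2.14, 0.06, 0.55, -1.66]]
```

Relative to the beam, catch and floor, the bay origin is about (627,118) mm with yaw about -1.6°. The green rack is about (413,-193) mm with yaw 12°. I'll set out and grasp it now.

```bash
cat >> h.py <<'E'
L=np.radians(30); BY=np.radians(-1.6); BO=np.array([.6272,.118,0])
def bay(x,y,z): return BO+rz(BY)@(np.array([x,y,z])/1000)
def tcp(g,R): return np.asarray(g)+.019*R[:,2]
E
python3 - <<'E'
from h import *
from plant import *
R=tool(np.radians(12),L); g=np.array([.4132,-.1934,.130])
q0=np.array(sense()["joint_pos"]); qa=np.array(planner.ik(tcp(g+[0,0,.1],R),R))
a=qa.copy();a[0]=q0[0]; bot.set_joints(a); bot.set_joints(qa); effector.grip(.045)
bot.move_l(tcp(g,R)); 
s=eyes.snapshot("side"); np.savez("side1.npz",**s); cv2.imwrite("pics/side1.png",cv2.resize(s["color"][250:420,250:470],(880,680))[:600,:800,::-1])
s=sense();print(s["time"],s["eef_pos"]-tcp(g,R),s["contact_force"],s["finger_gap"])
E
```

```text
5.6333 [ 0.00059633 -0.00077283  0.00122767] [ 0.32076821 -0.142858   -0.11776711] 0.04485461609214612
```

View pics/side1.png

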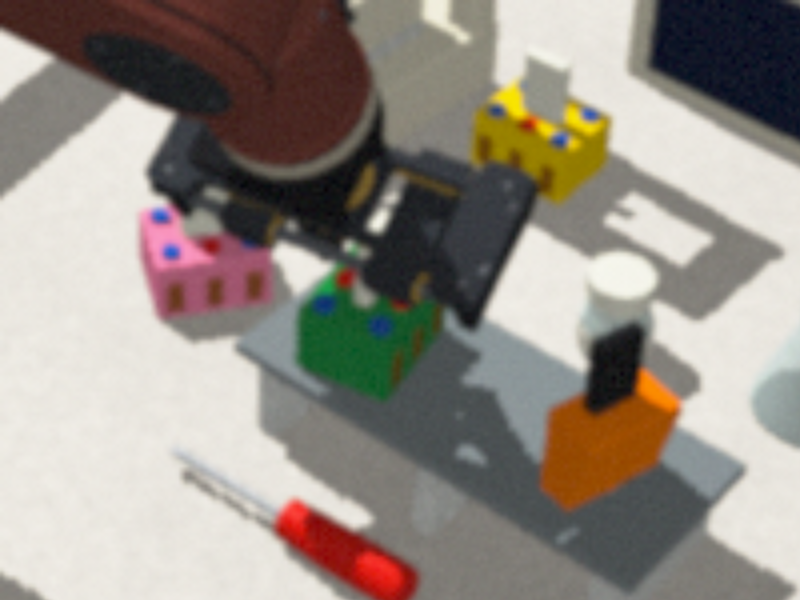

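The open fingers straddle the green rack's white fin at (365,290), so I'll grip it, lift and carry it to the bay front.

```bash
python3 - <<'E'
from h import *
from plant import *
R=tool(np.radians(12),L); g=np.array([.4132,-.1934,.130])
effector.grip(0.0,35); s=sense();print("gap",s["finger_gap"],s["grip_force"])
dz=sense()["eef_pos"]-tcp(g,R); print(dz)
bot.move_l(tcp(g+[0,0,.06],R)); bot.pause(.2)
s=sense();print("lift",s["finger_gap"],s["contact_force"])
Rb=tool(BY,L)
bot.move_pose(tcp(bay(-150,-53,192),Rb),Rb)
s=sense();print(s["time"],s["finger_gap"],s["eef_pos"]-tcp(bay(-150,-53,192),Rb))
for n in("top","side"):
    s=eyes.snapshot(n);np.savez(n+"2.npz",**s)
    P=cloud(s);z=P[...,2];H=hsv(s);h,S=H[...,0],H[...,1]
    print(n,"green top",rect(P,(h>40)&(h<85)&(S>110)&(z>.148)&(z<.172)))
    cv2.imwrite(f"pics/{n}2.png",s["color"][:,:,::-1])
a=cv2.imread("pics/top2.png")[130:330,180:380];b=cv2.imread("pics/side2.png")[120:370,200:450]
cv2.imwrite("pics/c2.png",np.hstack([cv2.resize(a,(400,400)),cv2.resize(b,(400,400))]))
E
```

```text
gap 0.009634444493931981 34.985105831874534
[-8.96664155e-05  2.03565335e-05 -1.27418626e-04]
lift 0.010310558312119716 [-0.37929076  0.28192143 -1.45706749]
8.3333 0.009535583244714844 [-0.00024719 -0.00032739 -0.00045891]
top green top (array([502.8,  69.7]), array([51.8, 10.7]), 88.9, 'n', 53, 'z', 159.8)
side green top (array([477.3,  65. ]), array([58. , 74.1]), 88.0, 'n', 287, 'z', 159.3)
```

View pics/c2.png

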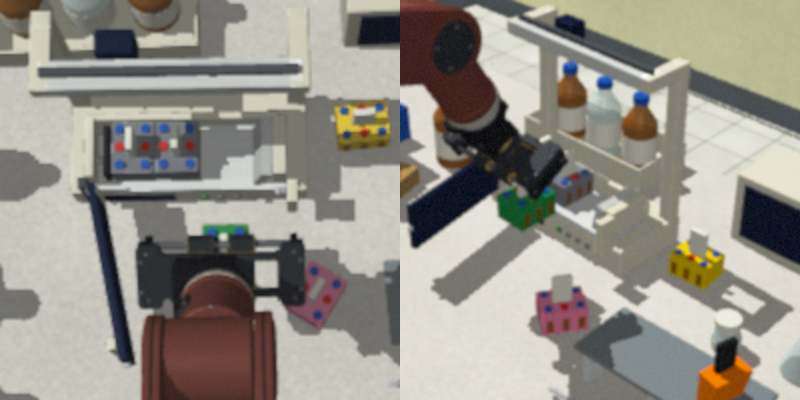

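The green rack hangs upright in front of the bay, at (225,232) in the left picture and (527,207) in the right one. The slot is clear, so I'm inserting it.

```bash
python3 - <<'E'
from h import *
from plant import *
R=tool(BY,L)
f0=sense()["contact_force"]
bot.move_l(tcp(bay(0,-51,192),R),velocity=.12)
bot.move_l(tcp(bay(0,-51,140),R),velocity=.08); print(sense()["contact_force"]-f0)
for z in (135,132,130.5,129.5):
    bot.move_l(tcp(bay(0,-51,z),R),velocity=.04); d=sense()["contact_force"]-f0; print(z,d)
    if d[2]>4: break
zz=z
for y in range(-50,-37):
    bot.move_l(tcp(bay(0,y,zz),R),velocity=.03); d=sense()["contact_force"]-f0; print(y,np.round(d,1))
    if d[1]<-4.: break
print(sense()["time"])
s=eyes.snapshot("side");np.savez("side3.npz",**s)
cv2.imwrite("pics/side3.png",cv2.resize(s["color"][150:300,230:430],(800,600),interpolation=cv2.INTER_CUBIC)[:,:,::-1])
E
```

```text
[0.53752749 0.57312959 1.52217035]
135 [0.65533469 0.80116486 0.57160366]
132 [-0.19364885  1.56261545  0.01508496]
130.5 [-0.4371314   0.65272875  1.33201394]
129.5 [0.02924554 0.2315559  2.21142011]
-50 [0.2 0.2 2.6]
-49 [ 0.2 -0.3  4.2]
-48 [ 1.4 -1.2  4.5]
-47 [ 0.7 -1.1  5.6]
-46 [ 0.6 -1.   6.6]
-45 [ 0.5 -0.9  6.7]
-44 [ 1.2 -2.4  7.6]
-43 [ 1.4 -3.4  8.2]
-42 [ 1.  -3.4  9. ]
-41 [ 0.6 -4.5  7.8]
14.1583
```

View pics/side3.png

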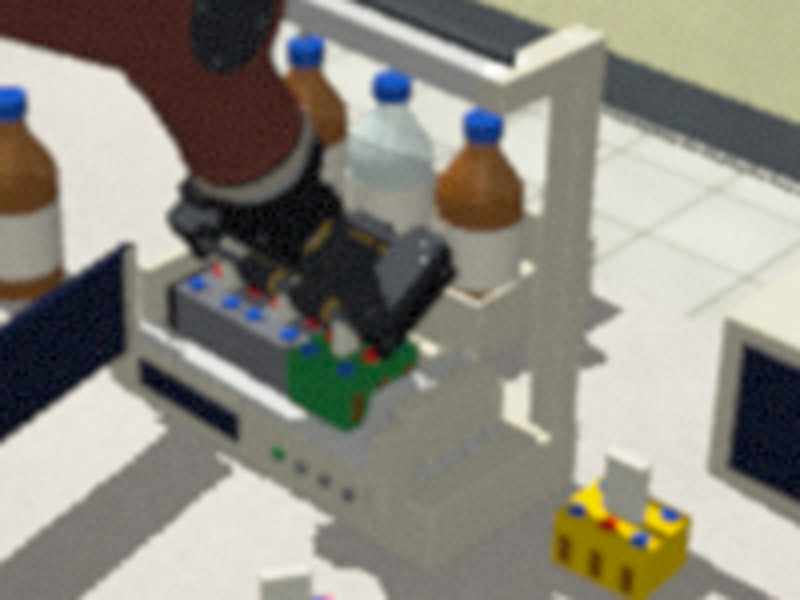

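The green rack stands in the row against the grey racks (green block at (350,385)). I'll finish closing up the row, release it and re-measure on the way to the wedge.

```bash
python3 - <<'E'
from h import *
from plant import *
R=tool(BY,L)
for y in (-40.5,-40,-39.5):
    bot.move_l(tcp(bay(0,y,130),R),velocity=.03); d=sense()["contact_force"]; print(y,np.round(d,1))
effector.grip(.035); bot.pause(.2)
bot.move_l(tcp(bay(0,-40,130),R)-.09*R[:,2])
bot.move_l(tcp(bay(-170,-60,230),R),velocity=.25)
Rw=tool(np.radians(-12.5),L); g=np.array([.4200,-.3425,.140])
bot.move_pose(tcp(g+[0,0,.09],Rw),Rw)
print(sense()["time"])
for n in("top","side"):
    s=eyes.snapshot(n);np.savez(n+"4.npz",**s);P=cloud(s);z=P[...,2]*1000;x,y=P[...,0]*1000,P[...,1]*1000
    H=hsv(s);h,S,V=[H[...,i].astype(int) for i in range(3)]
    A=lambda lo,hi,x0,x1,y0,y1,c=True:rect(P,(z>lo)&(z<hi)&(x>x0)&(x<x1)&(y>y0)&(y<y1)&c)
    print(n,"fins",[A(120,160,600,660,a-20,a+20)[:2] for a in(190,134,78)],"blk",A(94,104,580,680,30,235),"green",A(94,106,580,680,30,130,(h>40)&(h<85)&(S>110)))
    if n=="top": cv2.imwrite("pics/top4.png",cv2.resize(s["color"][170:250,205:345],(800,457),interpolation=cv2.INTER_CUBIC)[:,:,::-1])
E
```

```text
-40.5 [ 0.1 -4.3  4.3]
-40 [ 0.7 -5.6  4.7]
-39.5 [-0.6 -5.1  5.4]
18.8333
top fins [(array([630. , 189.8]), array([ 8.8, 30.8])), (array([628.4, 134.1]), array([ 9.6, 31.2])), (array([624.1,  78.5]), array([ 9.5, 30.8]))] blk (array([627.5, 138.9]), array([175.6,  72.1]), 87.4, 'n', 1280, 'z', 99.1) green (array([623.7,  80.2]), array([52.2, 68.6]), 88.6, 'n', 203, 'z', 99.2)Traceback (most recent call last):
  File "<stdin>", line 16, in <module>
TypeError: 'NoneType' object is not subscriptable
```

View pics/top4.png

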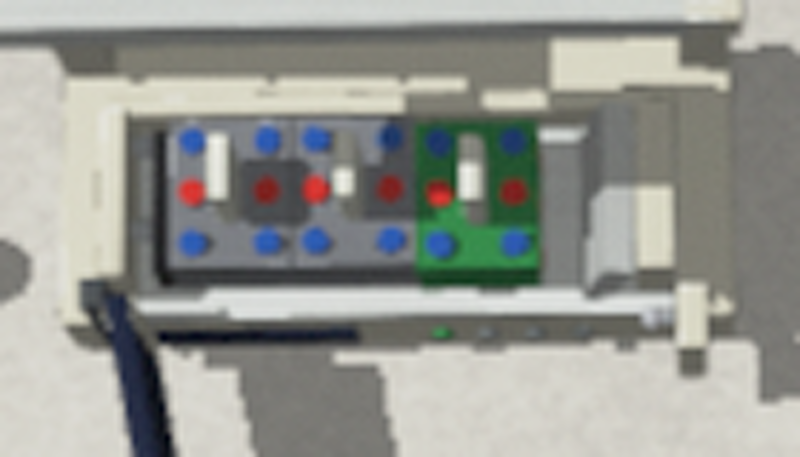

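The row is closed: the three racks touch, with the green one at (478,195), and the slot to the sloped cheek at (610,200) is free. Next I grasp the wedge.

```bash
python3 - <<'E'
from h import *
from plant import *
Rw=tool(np.radians(-12.5),L); g=np.array([.4200,-.3425,.140])
effector.grip(.04); bot.move_l(tcp(g,Rw)); effector.grip(0,45)
s=sense();print(s["finger_gap"],s["contact_force"])
bot.move_l(tcp(g+[0,0,.07],Rw)); R=tool(BY,L)
bot.move_pose(tcp(bay(-130,-83,215),R),R)
s=sense();print(s["finger_gap"],s["time"],s["eef_pos"]-tcp(bay(-130,-83,215),R))
for n in("side","top"):
    s=eyes.snapshot(n);P=cloud(s);z=P[...,2]*1000;H=hsv(s);h,S,V=[H[...,i].astype(int) for i in range(3)]
    o=(h<20)&(S>150)&(z>90)&(z<260)&(P[...,0]>.42)&(P[...,1]>-.1); q=P[o]*1000; print(n,o.sum(),np.round(np.percentile(q,[1,50,99],axis=0),1).tolist() if o.any() else "", rect(P,o&(z>183)))
    if n=="side":cv2.imwrite("pics/side5.png",cv2.resize(s["color"][150:330,220:460],(800,600),interpolation=cv2.INTER_CUBIC)[:,:,::-1])
E
```

```text
0.009669713995282906 [-1.13139426  0.93629705  1.86795264]
0.009774393961568548 22.7917 [-1.35926530e-05 -6.10011437e-04 -3.43020758e-04]
side 1237 [[445.6, -44.2, 90.7], [618.3, 143.7, 121.5], [865.2, 433.4, 246.3]] (array([474.6,  -9.7]), array([109.2,  64.8]), 62.7, 'n', 140, 'z', 188.5)
top 572 [[516.2, 27.0, 94.8], [827.8, 212.7, 110.3], [865.8, 459.4, 190.7]] (array([514.1,  35.4]), array([29.2, 17.4]), 86.7, 'n', 33, 'z', 187.9)
```

View pics/side5.png

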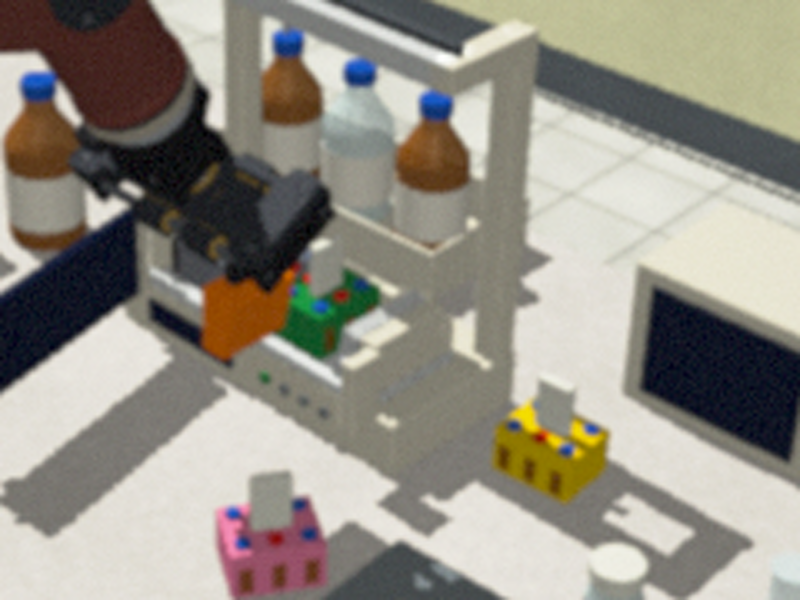

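The wedge is held upright in front of the bay (orange at (245,315)), with its flat face toward the row. I'll insert it along the cheek slope, checking force as it goes.

```bash
python3 - <<'E'
from h import *
from plant import *
R=tool(BY,L)
bot.move_l(tcp(bay(-20,-84,200),R),velocity=.15); bot.move_l(tcp(bay(0,-84.5,190),R),velocity=.1)
f0=sense()["contact_force"]; print("pre",f0)
bot.move_l(tcp(bay(0,-84.5,175),R),velocity=.05); print(np.round(sense()["contact_force"]-f0,1))
dy=1.0
for h in [30,26,23,20,18,16,14,12,10,8,6,4,2,1,0]:
    y=-77-.24*h+dy
    bot.move_l(tcp(bay(0,y,140+h),R),velocity=.03); bot.pause(.05)
    s=sense(); d=s["contact_force"]-f0; print(h,round(y,1),np.round(d,1),np.round((s["eef_pos"]-tcp(bay(0,y,140+h),R))*1000,1))
    if d[2]>22 or abs(d[1])>14: print("stop"); break
    if d[1]>2.5: dy+=.5
    if d[1]<-7 and h>8: dy-=.5
print(sense()["time"])
E
```

```text
pre [ 0.57588939  0.16905979 -1.56979037]
[-0.7 -0.7  0.6]
30 -83.2 [-0.7 -0.1  1.7] [-0.   0.1 -0.1]
26 -82.2 [-1.  -0.6  1. ] [-0.1  0.1 -0.2]
23 -81.5 [0.4 0.1 1.6] [-0.1  0.  -0.2]
20 -80.8 [-0.  -1.4  0.8] [-0.1 -0.2 -0.2]
18 -80.3 [-0.1 -4.6  1.1] [ 0.2 -0.4  0.2]
16 -79.8 [-0.2 -4.9  3. ] [ 0.3 -0.3  0.3]
14 -79.4 [-0.1 -5.9  2.3] [ 0.4 -0.3  0.3]
12 -78.9 [ 1.1 -5.6  2.3] [ 0.5 -0.4  0.4]
10 -78.4 [ 0.7 -6.2  1.6] [ 0.6 -0.6  0.6]
8 -77.9 [ 0.8 -6.5  2. ] [ 0.7 -0.7  0.7]
6 -77.4 [ 1.8 -8.3  3.4] [ 0.9 -0.8  0.9]
4 -77.0 [ 2.  -7.4  3.7] [ 1.1 -0.9  1.2]
2 -76.5 [ 0.6 -9.   3.7] [ 1.4 -1.   1.6]
1 -76.2 [ 0.2 -7.9  6.4] [ 1.6 -1.1  1.9]
0 -76.0 [-0.7 -9.6  6.5] [ 1.8 -1.2  2.2]
29.2167
```

```bash
python3 - <<'E'
from h import *
from plant import *
R=tool(BY,L)
f0=np.array([.58,.17,-1.57])
for h in [-1,-2,-3,-4,-5]:
    y=-76
    bot.move_l(tcp(bay(-1,y,140+h),R),velocity=.02); bot.pause(.1)
    s=sense(); d=s["contact_force"]-f0; print(h,np.round(d,1),np.round((s["eef_pos"]-tcp(bay(0,-77,140),R))*1000,1))
    if d[2]>18: break
effector.grip(.03); bot.pause(.2)
s=sense(); print(s["contact_force"],(s["eef_pos"]-tcp(bay(0,-77,140),R))*1000)
bot.move_l(s["eef_pos"]-.06*R[:,2],velocity=.15)
effector.grip(0)
bot.move_l(tcp(bay(-120,-77,260),R),velocity=.25)
for n in("side","top"):
    s=eyes.snapshot(n);np.savez(n+"6.npz",**s);P=cloud(s);z=P[...,2]*1000;x,y=P[...,0]*1000,P[...,1]*1000
    H=hsv(s);h,S,V=[H[...,i].astype(int) for i in range(3)]
    o=(h<20)&(S>150)&(x>570)&(x<680)&(y>0)&(y<80)&(z>50)&(z<190)
    print(n,"wedge",rect(P,o&(z>90)),"fins",[rect(P,(z>120)&(z<175)&(x>595)&(x<665)&(abs(y-a)<18)) for a in(190,134,80,40)])
a=[cv2.resize(cv2.cvtColor(np.load(n+"6.npz")["color"][b:b+120,c:c+150],cv2.COLOR_RGB2BGR),(400,320),interpolation=cv2.INTER_CUBIC) for n,b,c in(("side",180,250),("top",150,205))]
cv2.imwrite("pics/c6.png",np.hstack(a)); print(sense()["time"])
E
```

```text
-1 [ 1.5 -8.1  6.7] [ 1.4 -0.1  1.7]
-2 [ 0.4 -7.5  7.7] [ 1.5 -0.   1. ]
-3 [-0.5 -8.7 11.5] [1.7 0.1 0.4]
-4 [-6.2 -8.2 16. ] [2.  0.1 0.4]
-5 [-11.3  -7.8  23.4] [2.3 0.1 0.3]
[0.79820881 3.89633425 3.84561739] [-0.81555039  1.02409982 -4.85492006]
side wedge (array([625.3,  43.1]), array([61. , 54.7]), 1.4, 'n', 199, 'z', 113.7) fins [(array([626.5, 187.3]), array([19., 24.]), 54.6, 'n', 55, 'z', 132.6), (array([629.4, 135.6]), array([13. , 33.3]), 79.9, 'n', 69, 'z', 131.6), (array([628.5,  81.1]), array([17. , 40.2]), 86.6, 'n', 105, 'z', 135.2), (array([628.8,  40.6]), array([17.7, 39.8]), 89.6, 'n', 155, 'z', 143.7)]
top wedge (array([624.5,  39.8]), array([34.3, 60.1]), 88.1, 'n', 257, 'z', 112.2) fins [(array([629.3, 194.7]), array([10.6, 29.8]), 87.4, 'n', 63, 'z', 141.2), (array([628.3, 138.8]), array([ 9.8, 31.3]), 89.2, 'n', 66, 'z', 142.1), (array([624.5,  82.9]), array([10.2, 32.1]), 88.4, 'n', 64, 'z', 141.4), (array([628.6,  38. ]), array([36.8, 21.1]), 4.9, 'n', 74, 'z', 154.3)]
33.9167
```

View pics/c6.png

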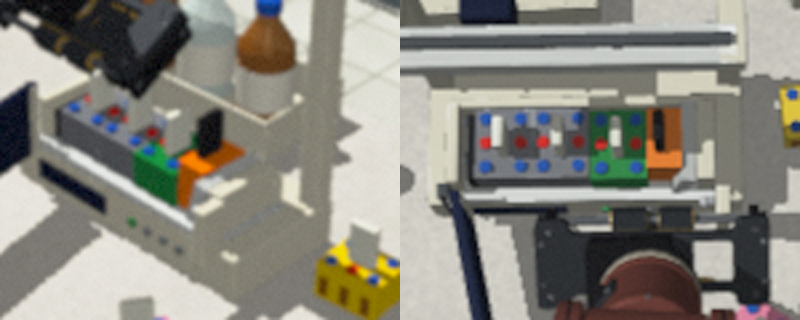

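The wedge is seated: its top reads the same height as it did on the stand, and the row has moved about 4.5 mm into the pad. In the pictures the wedge is at (210,165) and (663,140), with all the racks upright. Next I'll check reach along the door arc.

```bash
cat >> h.py <<'E'
def door(th,c,z,r=130,lean=30,flip=False,dyaw=0):
    """TCP pose at c mm in front of the outer face of the door opened by th"""
    W=rz(BY-th); R=tool(BY-th+dyaw,np.radians(lean),flip)
    p=bay(-53,118,0)+W@(np.array([-6-c,-r,0])/1000); p[2]=z/1000
    return p,R
E
python3 - <<'E'
from h import *
from plant import *
print(np.round(sense()["joint_pos"],2))
for lean in(15,30):
  for fl in(0,1):
    for dyf in (0,.5):
      print(lean,fl,dyf)
      for th,c,z in((1.38,45,200),(1.38,45,85),(1.2,8,85),(.8,8,85),(.4,8,85),(0,8,85)):
        q=planner.ik(*door(th,c,z,130,lean,fl,dyf*th)); print("  ",th,None if q is None else np.round(q,2).tolist())
E
```

```text
[-0.09 -0.49  2.22  0.04  0.9   1.5 ]
15 0 0
   1.38 None
   1.38 [0.55, 0.21, 1.84, -0.26, 1.21, -2.65]
   1.2 None
   0.8 None
   0.4 [0.19, -0.01, 2.08, -0.2, 0.87, 2.3]
   0 [0.07, 0.05, 2.02, -0.03, 0.82, 1.69]
15 0 0.5
   1.38 None
   1.38 None
   1.2 None
   0.8 [0.28, -0.06, 2.13, -0.22, 0.89, 2.41]
   0.4 [0.15, -0.04, 2.1, -0.13, 0.84, 2.03]
   0 [0.07, 0.05, 2.02, -0.03, 0.82, 1.69]
15 1 0
   1.38 [0.55, 0.08, 1.75, -0.24, 1.42, 0.44]
   1.38 [0.55, 0.21, 1.84, -0.26, 1.21, 0.49]
   1.2 [0.45, 0.11, 1.95, -0.29, 1.13, 0.24]
   0.8 [0.33, 0.02, 2.05, -0.29, 0.99, -0.26]
   0.4 [0.19, -0.01, 2.08, -0.2, 0.87, -0.84]
   0 [0.07, 0.05, 2.02, -0.03, 0.82, -1.46]
15 1 0.5
   1.38 [0.56, -0.06, 1.89, -0.26, 1.24, -0.22]
   1.38 [0.56, 0.08, 1.99, -0.29, 1.02, -0.15]
   1.2 [0.43, -0.01, 2.08, -0.28, 0.96, -0.37]
   0.8 [0.28, -0.06, 2.13, -0.22, 0.89, -0.74]
   0.4 [0.15, -0.04, 2.1, -0.13, 0.84, -1.11]
   0 [0.07, 0.05, 2.02, -0.03, 0.82, -1.46]
30 0 0
   1.38 [0.68, 0.22, 1.66, -0.45, 1.54, -2.55]
   1.38 [0.68, 0.36, 1.73, -0.46, 1.36, -2.46]
   1.2 [0.61, 0.23, 1.89, -0.54, 1.22, -2.64]
   0.8 None
   0.4 None
   0 [0.09, -0.09, 2.23, -0.12, 0.48, 1.78]
30 0 0.5
   1.38 None
   1.38 None
   1.2 None
   0.8 None
   0.4 [0.24, -0.15, 2.29, -0.42, 0.57, 2.34]
   0 [0.09, -0.09, 2.23, -0.12, 0.48, 1.78]
30 1 0
   1.38 [0.68, 0.22, 1.66, -0.45, 1.54, 0.59]
   1.38 [0.68, 0.36, 1.73, -0.46, 1.36, 0.69]
   1.2 [0.61, 0.23, 1.89, -0.54, 1.22, 0.5]
   0.8 [0.5, 0.04, 2.1, -0.63, 0.97, 0.12]
   0.4 [0.31, -0.09, 2.23, -0.57, 0.68, -0.45]
   0 [0.09, -0.09, 2.23, -0.12, 0.48, -1.36]
30 1 0.5
   1.38 [0.72, -0.04, 1.94, -0.56, 1.22, 0.06]
   1.38 [0.72, 0.12, 2.01, -0.62, 1.02, 0.2]
   1.2 [0.6, -0.0, 2.15, -0.64, 0.91, 0.03]
   0.8 [0.43, -0.12, 2.26, -0.6, 0.74, -0.32]
   0.4 [0.24, -0.15, 2.29, -0.42, 0.57, -0.8]
   0 [0.09, -0.09, 2.23, -0.12, 0.48, -1.36]
```

```bash
python3 - <<'E'
from h import *
from plant import *
D=lambda th,c,z=85:door(th,c,z,130,25,True)
bot.move_pose(*D(1.38,45,210)); p,R=D(1.38,45); bot.move_l(p,velocity=.2)
f0=sense()["contact_force"]; print(sense()["time"],f0)
for th in np.arange(1.35,.09,-.125):
    p,R=D(th,9); bot.move_l(p,R,velocity=.15)
    print(round(th,2),np.round(sense()["contact_force"]-f0,1),end=" ")
print()
for th in (.09,.06,.03,.01,-.01,-.02,-.03,-.04):
    p,R=D(th,8.5); bot.move_l(p,R,velocity=.05); bot.pause(.05); s=sense(); d=s["contact_force"]-f0
    print(th,np.round(d,1),round(s["time"],1))
    if d[0]<-14: break
s=eyes.snapshot("side"); np.savez("side7.npz",**s); cv2.imwrite("pics/side7.png",cv2.resize(s["color"][150:330,200:440],(800,600),interpolation=cv2.INTER_CUBIC)[:,:,::-1])
E
```

```text
35.65 [ 0.32471631 -0.0352002   1.39069465]
1.35 [-0.8  0.4 -1.5] 1.23 [-0.8  0.1 -0.5] 1.1 [ 0.1 -0.4 -1.5] 0.98 [-0.5  0.4 -1.1] 0.85 [-0.1  0.5 -1.9] 0.73 [-0.7  0.5 -2.1] 0.6 [-0.5  0.7 -1. ] 0.48 [-0.2 -0.2 -1.8] 0.35 [-0.4  0.4 -1.7] 0.23 [-0.2 -0.3 -1.7] 0.1 [-1.1 -0.  -0.7] 
0.09 [-1.   0.2 -1.8] 39.4
0.06 [ 0.2  0.5 -0.4] 39.7
0.03 [-0.6 -0.1 -1.6] 40.0
0.01 [-1.4 -0.  -1.5] 40.3
-0.01 [ 0.  -0.1 -1.5] 40.6
-0.02 [-2.4 -0.8 -0.1] 40.9
-0.03 [-9.5  1.1  4.4] 41.2
-0.04 [-16.   -0.3  11.2] 41.5
```

View pics/side7.png

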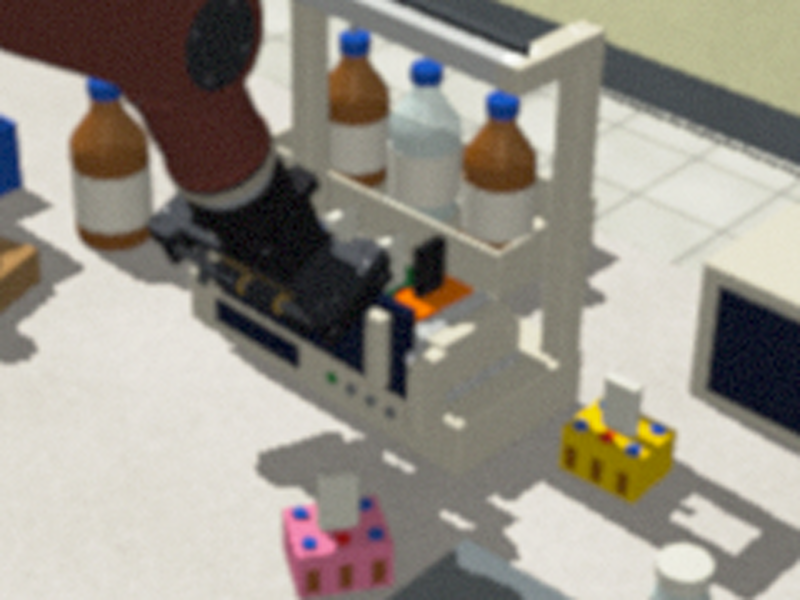

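The door lies across the bay front (navy at (390,345)) and the push met a hard stop well above the catch force. I'll back away and check that it stays shut.

```bash
python3 - <<'E'
from h import *
from plant import *
p,R=door(0,60,110,130,25,True); bot.move_l(p,R,velocity=.1)
p,R=door(0,170,260,130,25,True); bot.move_l(p,R,velocity=.2)
q=np.array(sense()["joint_pos"]); q[0]+=.9; bot.set_joints(q); bot.pause(.3)
for n in("top","side"):
    s=eyes.snapshot(n);P=cloud(s);z=P[...,2]*1000;x,y=P[...,0]*1000,P[...,1]*1000
    H=hsv(s);h,S,V=[H[...,i].astype(int) for i in range(3)]
    A=lambda lo,hi,x0,x1,y0,y1,c=True:rect(P,(z>lo)&(z<hi)&(x>x0)&(x<x1)&(y>y0)&(y<y1)&c)
    print(n,"door",A(122,142,530,605,0,260,(h>100)&(h<135)&(S>60)),"\n fins",[A(120,160,600,660,a-17,a+17) for a in(192,137,82)],"\n wedge",A(105,122,580,670,0,80,(h<20)&(S>150)))
    if n=="top": cv2.imwrite("pics/top8.png",cv2.resize(s["color"][150:260,195:345],(800,586),interpolation=cv2.INTER_CUBIC)[:,:,::-1])
print(sense()["time"],sense()["contact_force"])
E
```

```text
top door (array([573.8, 125.5]), array([222.9,  15.3]), 88.2, 'n', 457, 'z', 133.7) 
 fins [(array([630.6, 194.6]), array([ 9.8, 30.8]), 89.6, 'n', 63, 'z', 141.9), (array([628.5, 139. ]), array([10.1, 31.1]), 89.1, 'n', 65, 'z', 142.1), (array([623.8,  82.8]), array([ 9.9, 30.5]), 87.9, 'n', 65, 'z', 142.5)] 
 wedge (array([624.2,  38.2]), array([31.2, 60.1]), 88.2, 'n', 206, 'z', 112.7)
side door (array([574. , 117.1]), array([216.8,  17.6]), 88.5, 'n', 358, 'z', 133.0) 
 fins [(array([632.5, 191.4]), array([33. , 16.6]), 2.9, 'n', 98, 'z', 135.1), (array([631.2, 136.5]), array([15.3, 33.9]), 84.8, 'n', 98, 'z', 136.1), (array([626.6,  79.8]), array([16.9, 35.4]), 78.3, 'n', 104, 'z', 137.0)] 
 wedge (array([627.8,  36.1]), array([41.8, 58.4]), 82.9, 'n', 136, 'z', 114.5)
45.1167 [-0.39515584  0.51830349 -0.34681662]
```

View pics/top8.png

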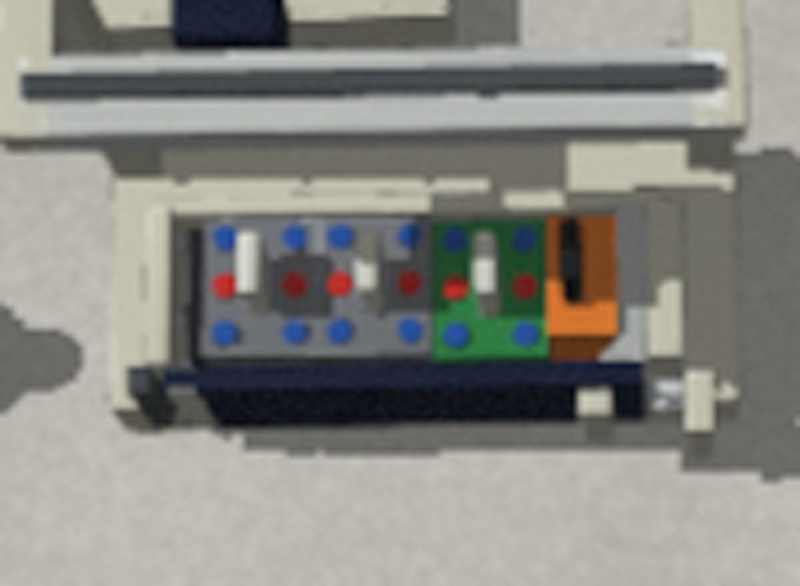

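The picture shows the door parallel to the row (88.2–88.5°, matching the bay's 88.4°) and latched at (420,390). The racks are in line, and the wedge is home at (580,285). Handing in.

```bash
python3 -c "
from plant import order,sense
print(order.job_done(),sense()['time'])"
```

```text
the job is handed in; nothing more can be done
the job is handed in; nothing more can be done
```

I handed the job in after about 45 s of robot time. In the last pictures the green rack is in line with the grey racks, the wedge is home on the bay floor with the row pressed about 4 mm into the pad, and the door is shut; no verdict came back.

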